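# Level the ware board with a spirit level and keep it pressed

### The arm

A 7-joint arm with a two-finger parallel gripper is mounted at the origin on the work surface. World frame = base frame: x ahead of the robot, y to its left, z up, the work surface at z = 0. Lengths are in m, angles in rad, forces in N, time in s.
With the tool pointing down it reaches from about 0.4 to 0.85 m from the base axis. Payload 4.5 kg.
Tool frame: the origin (TCP) lies on the centre line of the jaws, within the pads' length; the fingertips stand 8 mm ahead of it and the grasp point (between the pads) lies 11 mm behind it; z points along the fingers, y is the line along which they close (so a half turn about z gives the same grasp; the last joint's range is limited). The gripper opens to 85 mm and grips with 20 to 120 N. Pads are 22 mm wide; open, the fingers measure 114 mm over their backs; the gripper's body (76 mm by 85 mm) begins 54 mm behind the grasp point. The pads swing forward as they close: fully open they stand 13 mm farther back than shut.
Start: joints at [-1.142, 0.689, -0.195, 1.565, 0.157, 0.902, -0.215], TCP at [0.24, 0.577, 0.239] pointing down, gripper open.
Joint ranges: [-3.01, 3.01], [-0.46, 2.08], [-1.47, 1.51], [0.13, 2.56], [-1, 4.14], [0.04, 2.09], [-2.66, 2.66]. Speed limits (rad/s): [2.57, 2.57, 3.14, 3.14, 3.14, 3.14, 3.14].

### API

Orientations are given as a unit quaternion [w, x, y, z].
In Python, from workcell import manip, eyes gives the robot as it stands.
- The arm moves only by the tool step_arm, never from a script. Its arguments are lists of equal length, an entry for each row: "xyz": the shift along the world's x, y, z in m, a list of three; "twist": the turn, a rotation vector about the world's x, y, z in rad, a list of three; "hand": the closure, from 0 (fully open) to 1 (shut). A call has 1 to 8 rows; each row shifts and turns the commanded pose from where the row before left it; what a row does not reach is not made up. A row lasts 1/10 s, in which the tool goes at most 50 mm and 8.59 degrees, less where a joint would pass 70% of its speed; a pose out of reach is approached as far as the arm can. A call with a gripper value outside its range is refused whole. The fingers move at their own pace and stop on an object; "force" is the grip in N (left out, the last holds). Time passes only in rows, so rows that do not move let the fingers close. It gives the time, the measured TCP pose, the force, the opening and the grip force at its end, in the units of the state.
- manip.sense(): the state, without advancing time (a new reading comes with each control period).
- eyes.grab_frame(name): name is "side" or "top" or "wrist"; returns (picture, depth): 400x640x3 uint8, red, green, blue; 400x640 float32, m along the optical axis (not along the pixel's ray), 0 where there is no reading.
- eyes.camera_params(name): a dict with "fovy" (degrees; the focal length in pixels is half the picture's height over the tangent of half this angle, whatever the lens; pixels are square), "cx", "cy" (the principal point, pixels), "rvec" (rotation vector, rad) and "tvec" (3), from world to camera coordinates, as OpenCV has them. Camera axes: x right, y down, z forward; pixel columns grow to the right and rows downward; lengths in m; the calibration is good to about 2 mm. A picture is of the moment at which its call begins: read the wrist's pose just before it. camera_params takes no time and is no camera call; for the wrist camera it gives the pose at the moment of the call.
- manip.finish_job(): hands the job in; it is judged then, once.
The state is a dict: "t": time; "joint_positions": joint angles; "joint_velocities": joint speeds; "joint_efforts": joint torques, N m; "eef_pos": TCP position; "orientation": TCP orientation; "contact_force": force on the tool from outside, world axes, zero at the start; "ft_torque": the same for the moment, N m; "opening": finger opening in m; "gripper_force": force on a finger pad.
Only numpy, scipy, OpenCV 4.12 (cv2) and the standard library are available. Lean on these libraries where they do the work, as an engineer would, in place of code of your own. Each camera call takes 0.05 s, during which the arm holds its last target. There are 200 camera calls.

### The job

Pick up the aluminium spirit level and lay it lengthwise on the clear part of the hinged ware board and let go of it; then turn the black screw-foot knob at the end of that board until the bubble sits centred between the two black lines. Finally press the level down onto the board from above, with a steady push of about 10 to 15 N, and finish while still pressing, with the bubble still centred. Leave the other things on the bench where they are, keep the level upright, and never slam or lean hard on it.

Things in the scene. Friction and masses are not known exactly. Their poses are not given: they have to be found in the camera images.
- level: spirit level: bare aluminium bar 180 mm long (its x), 30 mm wide (its y), 36 mm high, 0.3 to 0.45 kg, black end caps. Origin: centre of the underside; z up. Its green vial lies in a window in the top, centred 50 mm along +x from the middle (x = 22 to 78 mm, floor at 22 mm height); the rest of top and sides is solid: grip it across its width at the middle
- level_pad (a point): the middle of the level's top face, 36 mm above the origin: plain solid metal, the place to press on
- bubble (a joint): place of the pale 15 mm long bubble along the level's own +x from the vial's middle, in metres; 0 is centred between the two black lines (21 mm apart). It goes to the higher end: about 0.5 m per rad of the level's tilt (8.7 mm per degree), stops at +-18 mm, settles in about 1 s. Centred means within 3 mm
- board: plywood ware board, 350 mm long (its x), 150 mm wide (its y), 18 mm thick, hinged on a steel stand. Origin: on the hinge, at the underside, mid-width, 40 mm above the bench; the board reaches from x = -20 mm to x = +330 mm, its top is at z = +18 mm in its own frame. At the start its knob end hangs low by 0.9 to 2 degrees
- board_spot (a point): centre of the board's clear part, on its top face (board frame x = 115 mm, y = 0): where the middle of the level should lie, the level lengthwise along the board's x, either way round (within 30 mm along, 30 mm across and 6 degrees)
- knob_grip (a point): centre of the round black screw-foot knob, on its axis (board frame x 285, y 0, z 43 mm: 25 mm above the board's top). Knob 42 mm across, 26 mm high, its underside 12 mm above the board. Light drag (0.1 N m), stays where left, about one turn of room. Clockwise seen from above raises this end by 3.4 mm per rad (board tilts 0.012 rad per rad of knob)
- stick: bystander: plain wooden rolling stick, 180 x 30 x 20 mm, on the bench; origin: centre of the underside
- cup: bystander: terracotta cup, 76 mm across, 80 mm high; origin: centre of the underside
- jar: bystander: white jar with a grey cap, 70 mm across, 95 mm high; origin: centre of the underside
- bowl: bystander: white bowl, 116 mm across, 50 mm high; origin: centre of the underside
- brush: bystander: brush lying on the bench, along its x
- paddle: bystander: wooden spatula lying on the bench, along its x

How it is judged:
On the way, in this order (a step that is already met when the one before it is completed fails the run):
1. the level lies lengthwise on the clear part of the board, let go (horizontal distance between level and board_spot below 0.045 m and angle between the x axis of level and the x axis of board, either way round below 0.15 rad and angle between the z axis of level and the z axis of board, either way round below 0.02 rad and contact force between level and board above 1.5 N and contact force between the fingers and level below 0.3 N), for 0.2 s.
2. the foot is turned until the bubble is centred, with the hand off the level (value of joint bubble between -0.003 and 0.003 m and angle between board's own z axis and vertical below 0.009 rad and contact force between level and board above 1.5 N and contact force between the fingers and level below 0.3 N), for 0.3 s.
At the end, for the whole second after the job is handed in: Level flat and lengthwise on the board (middle within 45 mm of board_spot, within 8 degrees), board level, bubble within 3.5 mm of centre, and the gripper still pressing it down: 8 to 35 N between level and board, its own weight of about 3.5 N included; level at rest (horizontal distance between level and board_spot below 0.045 m and angle between the x axis of level and the x axis of board, either way round below 0.15 rad and angle between the z axis of level and the z axis of board, either way round below 0.02 rad and value of joint bubble between -0.0035 and 0.0035 m and angle between board's own z axis and vertical below 0.009 rad and contact force between the fingers and level above 3 N and contact force between level and board between 8 and 35 N and linear speed of level below 0.02 m/s); the arm keeps its last pose, push and grip.
It fails at once if the level is slammed or leaned on (over 60 N on the board) (contact force between level and board above 60 N).
It fails at once if the level is tipped over (angle between level's own z axis and vertical above 0.6 rad).
It fails at once if another thing on the bench is disturbed (distance of any of stick, cup, jar, bowl, brush, paddle from where it was at the start of the episode above 0.03 m).
It also fails if it takes over 72 s, if anything falls off the work surface, if the arm or the gripper's body presses on something with over 40 N, if the wrist force passes 120 N, or if a joint passes its speed limit or range.

## Working session

There is one attempt and no reset: what is moved stays moved. The work goes in short steps, Python scripts to look and compute and a tool call to move; the robot and the scene stay as the last step left them, time stands still between calls to the robot, and variables do not carry over. Pictures are saved under pics/ and viewed, at most 10 in all, crops included, and the job is handed in when it is done.

Besides the shell and the picture viewer there is one more tool, called by a JSON object that holds its "api" and its "payload", one argument or row to a line. step_arm: Moves the arm, as the interface text tells. Its arguments: {"type":"object","properties":{"xyz":{"type":"array"},"twist":{"type":"array"},"hand":{"type":"array"},"force":{"type":"number"}},"required":["xyz","twist","hand"]}

```bash
mkdir -p pics
cat > h.py <<'E'
import numpy as np, cv2
from workcell import manip, eyes
def cam(n):
    p=eyes.camera_params(n); f=200/np.tan(np.radians(p["fovy"])/2)
    R=cv2.Rodrigues(np.array(p["rvec"],float))[0]
    return f,p["cx"],p["cy"],R,np.array(p["tvec"],float).ravel()
def grab(n,fn=None):
    c=cam(n); im,d=eyes.grab_frame(n)
    if fn: cv2.imwrite(fn,im[:,:,::-1])
    return c,im,d
def cloud(c,d):
    f,cx,cy,R,t=c; v,u=np.mgrid[:400,:640]
    P=np.stack([(u-cx)/f*d,(v-cy)/f*d,d],-1)
    return (P-t)@R
E
python3 - <<'E'
from h import *
for n in("top","side"):
    c,im,d=grab(n,f"pics/{n}0.png"); np.savez(f"{n}0.npz",P=cloud(c,d),im=im,d=d)
    print(n,c)
s=manip.sense();print(s["t"],s["eef_pos"],s["orientation"],s["opening"])
a=cv2.imread("pics/top0.png");b=cv2.imread("pics/side0.png")
E
```

```text
top (np.float64(367.1767900535456), 315.7043677875633, 198.70483674205283, array([[ 0.02896304, -0.99957487,  0.00335084],
       [-0.99685572, -0.02913128, -0.07368878],
       [ 0.07375506, -0.00120605, -0.99727566]]), array([-0.03226311,  0.54751616,  1.12267869]))
side (np.float64(410.29980985106647), 324.2860501222891, 197.76137145621738, array([[ 0.98356335, -0.17993105,  0.01509806],
       [-0.1037399 , -0.63155056, -0.76836314],
       [ 0.14778757,  0.75416756, -0.63983602]]), array([-0.54972026,  0.10294676,  1.4592959 ]))
0.1 [0.24019774 0.57637802 0.23859283] [-1.03502077e-04  1.96059547e-01  9.80591649e-01 -8.13065837e-04] 0.08588106568454654
```

View pics/top0.png

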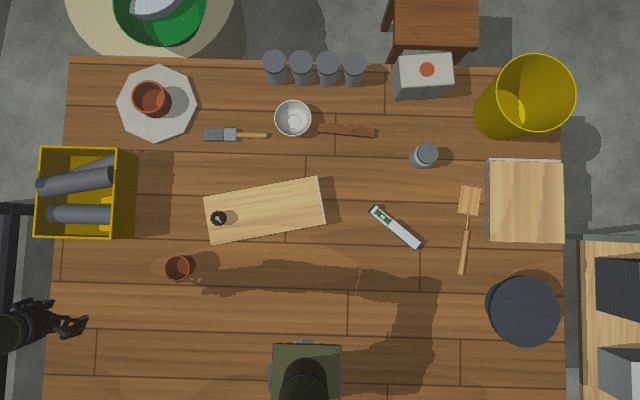

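View pics/side0.png

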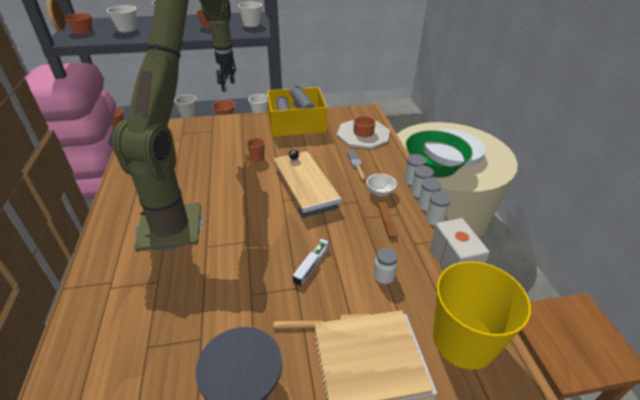

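Top view: level from (372,208) to (420,246), with its vial at (382,214). The board has its knob at (218,218) and its hinge end at about (322,200). The jar is at (425,155).

```bash
cat > m.py <<'E'
from h import *
z=np.load("top0.npz");P=z["P"];im=z["im"].astype(int)
def rect(sl,lo,hi,name):
    Q=P[sl]; m=(Q[...,2]>lo)&(Q[...,2]<hi); q=Q[m]
    (c,s,a)=cv2.minAreaRect(q[:,:2].astype(np.float32)); 
    e=q[:,:2]-q[:,:2].mean(0); w,V=np.linalg.eigh(e.T@e)
    print(name,len(q),"c",c,"size",s,a,"ax",V[:,1],np.degrees(np.arctan2(V[1,1],V[0,1])),"zmed",np.median(q[:,2])); return q
rect(np.s_[195:260,355:435],.025,.045,"level")
q=rect(np.s_[165:255,190:335],.035,.068,"board")
A=np.c_[q[:,:2],np.ones(len(q))];k=np.linalg.lstsq(A,q[:,2],rcond=None)[0];print("plane",k)
k1=rect(np.s_[205:232,205:232],.072,.1,"knob")
for p in[(382,214),(425,155),(177,267),(293,118)]:
    print(p,P[p[1],p[0]])
print("bench",P[300,340],P[250,300])
E
python3 m.py
```

```text
level 516 c (0.46876710653305054, -0.2605089843273163) size (0.182976633310318, 0.030799906700849533) 51.43762969970703 ax [0.62220935 0.78285089] 51.52234663291625 zmed 0.035450803291225186
board 5583 c (0.5080525279045105, 0.14071223139762878) size (0.15018802881240845, 0.3525993824005127) 12.253011703491211 ax [-0.21447306  0.97672991] 102.38461455625034 zmed 0.054425897194015936
plane [ 0.00423014 -0.02452109  0.05561836]
knob 182 c (0.47856876254081726, 0.26946234703063965) size (0.041447561234235764, 0.04282769188284874) 5.179291248321533 ax [0.39927083 0.91683303] 66.46739732639811 zmed 0.08875956588762111
(382, 214) [ 0.50610173 -0.2208724   0.03445467]
(425, 155) [ 0.68129753 -0.3342231   0.09230048]
(177, 267) [0.32429936 0.40754203 0.00726534]
(293, 118) [0.80602404 0.06380667 0.00676136]
bench [ 0.23767772 -0.1005059   0.00534011] [0.38730716 0.02807446 0.00330553]
```

{"api": "step_arm", "payload": {
  "xyz": [
    [0.022,-0.043,0],
    [0.022,-0.043,0],
    [0.022,-0.043,0],
    [0.022,-0.043,0],
    [0.022,-0.043,0],
    [0.022,-0.043,0],
    [0.022,-0.043,0],
    [0.022,-0.043,0]
  ],
  "twist": [
    [0,0,-0.1],
    [0,0,-0.1],
    [0,0,-0.1],
    [0,0,-0.1],
    [0,0,-0.1],
    [0,0,-0.1],
    [0,0,-0.1],
    [0,0,-0.1]
  ],
  "hand": [0,0,0,0,0,0,0,0]
}}

```text
t: 0.9
eef_pos: [0.4168, 0.2311, 0.2392]
orientation: [-0.0, 0.564, 0.826, -0.0]
contact_force: [0.8, 0.1, -0.5]
opening: 0.0852
gripper_force: 0.0
```

{"api": "step_arm", "payload": {
  "xyz": [
    [0.005,-0.047,0],
    [0.005,-0.047,0],
    [0.005,-0.047,0],
    [0.005,-0.047,0],
    [0.005,-0.047,0],
    [0.005,-0.047,0],
    [0.005,-0.047,-0.01],
    [0.005,-0.047,-0.015]
  ],
  "twist": [
    [0,0,-0.1],
    [0,0,-0.1],
    [0,0,-0.1],
    [0,0,-0.1],
    [0,0,-0.1],
    [0,0,-0.1],
    [0,0,-0.1],
    [0,0,-0.1]
  ],
  "hand": [0,0,0,0,0,0,0,0]
}}

```text
t: 1.7
eef_pos: [0.4569, -0.145, 0.2145]
orientation: [0.001, 0.841, 0.541, 0.001]
contact_force: [0.9, 0.7, 0.5]
opening: 0.0856
gripper_force: 0.0
```

```bash
cat >> h.py <<'E'
def st():
    s=manip.sense(); from scipy.spatial.transform import Rotation as Ro
    w,x,y,z=s["orientation"]; M=Ro.from_quat([x,y,z,w]).as_matrix()
    print("t",s["t"],"p",np.round(s["eef_pos"],4),"yang",np.degrees(np.arctan2(M[1,1],M[0,1])),"z",M[:,2].round(4),"F",np.round(s["contact_force"],2),"op",s["opening"],"gf",s["gripper_force"],"q",np.round(s["joint_positions"],2))
    return s,M
E
python3 -c "from h import *;st()"
```

```text
t 1.7 p [ 0.4569 -0.145   0.2145] yang -24.505924830606453 z [ 2.1e-03 -3.0e-04 -1.0e+00] F [0.94 0.7  0.52] op 0.08561094485014747 gf 0.0 q [ 0.11  0.55  0.16  2.03 -0.15  0.57 -0.06]
```

{"api": "step_arm", "payload": {
  "xyz": [
    [0.004,-0.0385,-0.02],
    [0.004,-0.0385,-0.02],
    [0.004,-0.0385,-0.02],
    [0,0,0]
  ],
  "twist": [
    [0,0,-0.082],
    [0,0,-0.081],
    [0,0,-0.081],
    [0,0,0]
  ],
  "hand": [0,0,0,0]
}}

```text
t: 2.1
eef_pos: [0.4665, -0.2647, 0.152]
orientation: [0.001, 0.902, 0.432, -0.002]
contact_force: [-1.7, 0.1, 0.7]
opening: 0.0854
gripper_force: 0.0
```

Run:
```python
from h import *
st()
c,im,d=grab("wrist","pics/w1.png"); P=cloud(c,d)
m=(P[...,2]>.027)&(P[...,2]<.045); n,l,s,_=cv2.connectedComponentsWithStats(m.astype(np.uint8)); 
for i in range(1,n):
    if s[i,4]>300:
        q=P[l==i]; print(s[i],cv2.minAreaRect(q[:,:2].astype(np.float32)),np.median(q[:,2]))
```

```text
t 2.1 p [ 0.4665 -0.2647  0.152 ] yang -38.82016010467933 z [-0.0028 -0.0036 -1.    ] F [-1.73  0.07  0.67] op 0.08541076587871144 gf 0.0 q [ 0.32  0.71  0.18  1.93 -0.22  0.52 -0.03]
[ 550   56   61   93 1458] ((0.6712890267372131, -0.3318052291870117), (0.06881103664636612, 0.030613219365477562), 55.38555145263672) 0.03641308020832085
[ 300   82   40  208 5900] ((0.4683888852596283, -0.26273202896118164), (0.18315035104751587, 0.03053528070449829), 51.54301071166992) 0.034283838650694655
[590 302  50  39 770] ((0.6150887608528137, -0.5405355095863342), (0.008278798311948776, 0.05384047329425812), 89.84195709228516) 0.034822348141648196
[477 374  43  26 537] ((0.4806009531021118, -0.5405014753341675), (0.007568296045064926, 0.04601852223277092), 89.95353698730469) 0.03459217424291426
```

View pics/w1.png

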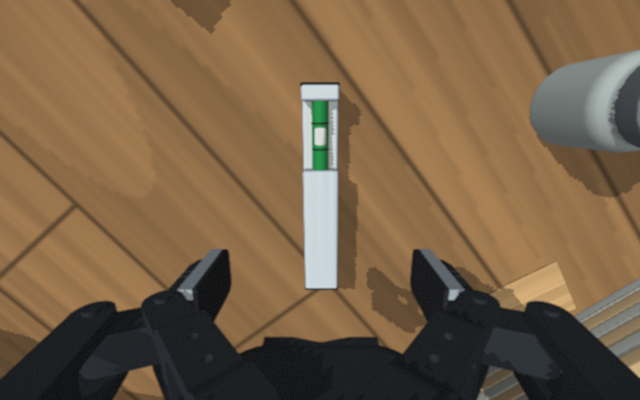

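The level lies at columns 303–339, centred between the jaws. The vial is at (320,135), pointing away from the hand. Next I descend.

{"api": "step_arm", "payload": {
  "xyz": [
    [0.002,0.003,-0.04],
    [0,0,-0.04],
    [0,0,-0.03],
    [0,0,-0.017],
    [0,0,-0.007],
    [0,0,0],
    [0,0,0],
    [0,0,0]
  ],
  "twist": [
    [0,0,0],
    [0,0,0],
    [0,0,0],
    [0,0,0],
    [0,0,0],
    [0,0,0],
    [0,0,0],
    [0,0,0]
  ],
  "hand": [0,0,0,0,0,0.4,0.7,1],
  "force": 40
}}

```text
t: 2.95
eef_pos: [0.4712, -0.2557, 0.0215]
orientation: [0.001, 0.9, 0.436, 0.001]
contact_force: [0.2, -0.1, 0.1]
opening: 0.0443
gripper_force: 0.0
```

{"api": "step_arm", "payload": {
  "xyz": [
    [0,0,0],
    [0,0,0],
    [0,0,0],
    [0,0,0],
    [0,0,0]
  ],
  "twist": [
    [0,0,0],
    [0,0,0],
    [0,0,0],
    [0,0,0],
    [0,0,0]
  ],
  "hand": [1,1,1,1,1]
}}

```text
t: 3.45
eef_pos: [0.4714, -0.256, 0.0216]
orientation: [0.001, 0.9, 0.436, 0.001]
contact_force: [-0.6, 0.8, 5.9]
opening: 0.0295
gripper_force: 41.2
```

```bash
python3 -c "from h import *;st()"
```

```text
t 3.45 p [ 0.4714 -0.256   0.0216] yang -38.265507199942355 z [ 0.0026 -0.0013 -1.    ] F [-0.62  0.78  5.93] op 0.02951684107133776 gf 41.1694610863924 q [ 0.37  0.94  0.08  1.97 -0.27  0.24  0.  ]
```

{"api": "step_arm", "payload": {
  "xyz": [
    [0,0,0.02],
    [0,0,0.04],
    [0.002,0.02,0.045],
    [0.005,0.045,0.01],
    [0.005,0.045,0],
    [0.005,0.045,0],
    [0.005,0.045,0],
    [0.005,0.045,0]
  ],
  "twist": [
    [0,0,0],
    [0,0,0],
    [0,0,0.05],
    [0,0,0.11],
    [0,0,0.11],
    [0,0,0.11],
    [0,0,0.11],
    [0,0,0.11]
  ],
  "hand": [1,1,1,1,1,1,1,1]
}}

```text
t: 4.25
eef_pos: [0.4969, -0.0088, 0.1355]
orientation: [-0.0, 0.729, 0.684, -0.0]
contact_force: [1.5, 0.5, -3.7]
opening: 0.0292
gripper_force: 40.7
```

{"api": "step_arm", "payload": {
  "xyz": [
    [0.005,0.045,0],
    [0.005,0.04,0],
    [0.005,0.03,0],
    [0.002,0.005,0],
    [0,0,0]
  ],
  "twist": [
    [0,0,0.11],
    [0,0,0.11],
    [-0.012,-0.003,0.065],
    [-0.012,-0.003,0],
    [0,0,0]
  ],
  "hand": [1,1,1,1,1]
}}

```text
t: 4.75
eef_pos: [0.514, 0.1114, 0.1352]
orientation: [0.01, 0.625, 0.78, -0.007]
contact_force: [-0.5, -0.5, -3.2]
opening: 0.0294
gripper_force: 40.7
```

Run:
```python
from h import *
st()
c,im,d=grab("top","pics/t2.png")
grab("wrist","pics/w2.png")
```

```text
t 4.75 p [0.514  0.1114 0.1352] yang 12.619646159515076 z [ 0.0061 -0.0234 -0.9997] F [-0.55 -0.49 -3.23] op 0.02942504101105269 gf 40.677924044430256 q [-0.36  0.72  0.07  1.97 -0.06  0.45 -0.03]
```

View pics/w2.png

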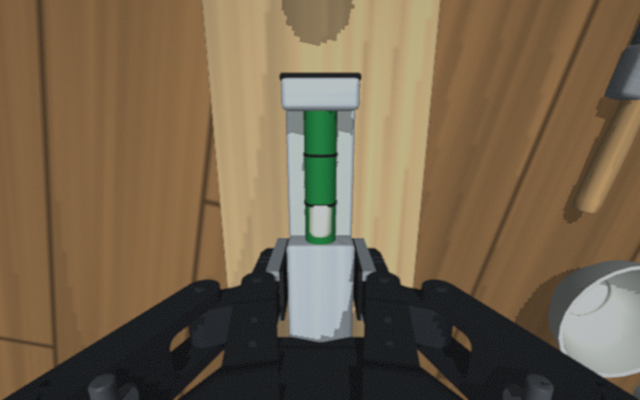

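The level is square over the board, with the vial at (320,175) towards the knob end and the bubble at its low end (320,222). I'll lower it slowly.

{"api": "step_arm", "payload": {
  "xyz": [
    [0.001,-0.003,-0.025],
    [0,0,-0.02],
    [0,0,-0.008],
    [0,0,-0.002],
    [0,0,0]
  ],
  "twist": [
    [0,0,0],
    [0,0,0],
    [0,0,0],
    [0,0,0],
    [0,0,0]
  ],
  "hand": [1,1,1,1,1]
}}

```text
t: 5.35
eef_pos: [0.5155, 0.1056, 0.0806]
orientation: [0.01, 0.627, 0.779, -0.007]
contact_force: [-0.3, 0.3, -3.7]
opening: 0.0292
gripper_force: 40.6
```

{"api": "step_arm", "payload": {
  "xyz": [
    [0,0,-0.0015],
    [0,0,0]
  ],
  "twist": [
    [0,0,0],
    [0,0,0]
  ],
  "hand": [1,1]
}}

```text
t: 5.55
eef_pos: [0.5158, 0.1065, 0.0794]
orientation: [0.01, 0.626, 0.779, -0.007]
contact_force: [0.4, 0.2, -4.2]
opening: 0.0294
gripper_force: 40.6
```

{"api": "step_arm", "payload": {
  "xyz": [
    [0,0,-0.0015],
    [0,0,0]
  ],
  "twist": [
    [0,0,0],
    [0,0,0]
  ],
  "hand": [1,1]
}}

```text
t: 5.75
eef_pos: [0.5154, 0.1065, 0.0775]
orientation: [0.01, 0.626, 0.78, -0.007]
contact_force: [-0.8, -0.5, -4.6]
opening: 0.0292
gripper_force: 40.6
```

{"api": "step_arm", "payload": {
  "xyz": [
    [0,0,-0.001],
    [0,0,0]
  ],
  "twist": [
    [0,0,0],
    [0,0,0]
  ],
  "hand": [1,1]
}}

```text
t: 5.95
eef_pos: [0.5155, 0.1066, 0.0766]
orientation: [0.01, 0.626, 0.78, -0.007]
contact_force: [0.4, 0.0, 0.3]
opening: 0.029
gripper_force: 41.0
```

Contact: the board now carries the weight. Next I release and rise.

{"api": "step_arm", "payload": {
  "xyz": [
    [0,0,0],
    [0,0,0],
    [0,0,0],
    [0,0,0],
    [0,0,0],
    [0,0,0.02],
    [0,0,0.04],
    [0,0,0.04]
  ],
  "twist": [
    [0,0,0],
    [0,0,0],
    [0,0,0],
    [0,0,0],
    [0,0,0],
    [0,0,0],
    [0.012,0.003,0],
    [0.012,0.003,0]
  ],
  "hand": [0.5,0.3,0.15,0,0,0,0,0]
}}

```text
t: 6.75
eef_pos: [0.5146, 0.1064, 0.177]
orientation: [-0.001, 0.626, 0.78, -0.001]
contact_force: [0.5, -0.3, -0.5]
opening: 0.085
gripper_force: 0.0
```

Run:
```python
from h import *
s,M=st()
c,im,d=grab("wrist","pics/w3.png"); P=cloud(c,d)
def comp(lo,hi):
    m=(P[...,2]>lo)&(P[...,2]<hi)&(P[...,2]<s["eef_pos"][2]-.04); n,l,S,_=cv2.connectedComponentsWithStats(m.astype(np.uint8))
    for i in range(1,n):
        if S[i,4]>400:
            q=P[l==i]; print(S[i],cv2.minAreaRect(q[:,:2].astype(np.float32)),np.median(q[:,2]))
comp(.078,.12)
```

```text
t 6.75 p [0.5146 0.1064 0.177 ] yang 12.464349775473845 z [-0.0017 -0.     -1.    ] F [ 0.5  -0.34 -0.49] op 0.08501388304179673 gf 0.0 q [-0.32  0.65  0.05  1.93 -0.06  0.56 -0.01]
[ 300   93   44  229 7233] ((0.5173981189727783, 0.09964245557785034), (0.03037058375775814, 0.18324784934520721), 12.535670280456543) 0.08976621130438524
```

View pics/w3.png

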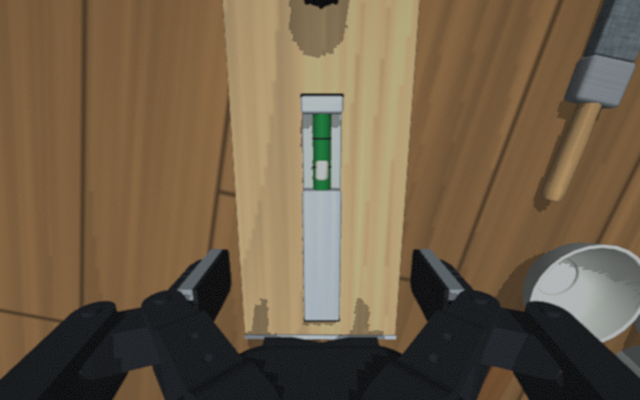

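The level is well placed at about (0.517, 0.100) against the spot at (0.517, 0.102). The bubble is at the low end (321,171). I'll go to the knob next.

{"api": "step_arm", "payload": {
  "xyz": [
    [-0.004,0.018,0],
    [-0.004,0.018,0],
    [-0.004,0.018,0],
    [-0.004,0.018,0],
    [-0.004,0.018,0],
    [-0.004,0.018,0],
    [-0.004,0.018,0],
    [-0.004,0.018,0]
  ],
  "twist": [
    [0,0,0.148],
    [0,0,0.148],
    [0,0,0.148],
    [0,0,0.148],
    [0,0,0.148],
    [0,0,0.148],
    [0,0,0.148],
    [0,0,0.148]
  ],
  "hand": [0,0,0,0,0,0,0,0]
}}

```text
t: 7.6
eef_pos: [0.4831, 0.251, 0.1762]
orientation: [0.0, 0.082, 0.997, 0.0]
contact_force: [-0.1, 0.0, 0.0]
opening: 0.0858
gripper_force: 0.0
```

{"api": "step_arm", "payload": {
  "xyz": [
    [-0.004,0.018,0],
    [0,0,0],
    [0,0,0]
  ],
  "twist": [
    [0,0,0.148],
    [0,0,0.02],
    [0,0,0]
  ],
  "hand": [0,0,0]
}}

```text
t: 7.9
eef_pos: [0.4794, 0.2676, 0.176]
orientation: [-0.0, 0.002, 1.0, -0.0]
contact_force: [-0.1, 0.5, -1.0]
opening: 0.0855
gripper_force: 0.0
```

Run:
```python
from h import *
s,M=st()
for n in("wrist","top"):
    c,im,d=grab(n,f"pics/k_{n}.png"); P=cloud(c,d)
    m=(P[...,2]>.078)&(P[...,2]<.1)&(np.hypot(P[...,0]-.479,P[...,1]-.269)<.03)
    q=P[m]; print(n,len(q)); 
    if len(q)>30: print(cv2.minEnclosingCircle(q[:,:2].astype(np.float32)),np.median(q[:,2]))
```

```text
t 7.9 p [0.4794 0.2676 0.176 ] yang 89.74753992009624 z [-5.e-04 -4.e-04 -1.e+00] F [-0.08  0.49 -0.96] op 0.08550763214837788 gf 0.0 q [-0.41  0.69 -0.3   1.86  0.32  0.65  0.66]
wrist 2331
((0.47916340827941895, 0.2681933641433716), 0.022616131231188774) 0.08726188017586003
top 21
```

{"api": "step_arm", "payload": {
  "xyz": [
    [0,0.001,-0.04],
    [0,0,-0.035],
    [0,0,-0.022],
    [0,0,-0.011],
    [0,0,0],
    [0,0,0],
    [0,0,0],
    [0,0,0]
  ],
  "twist": [
    [0,0,0],
    [0,0,0],
    [0,0,0],
    [0,0,0],
    [0,0,0],
    [0,0,0],
    [0,0,0],
    [0,0,0]
  ],
  "hand": [0,0,0,0,0.3,0.6,1,1],
  "force": 30
}}

```text
t: 8.8
eef_pos: [0.4802, 0.268, 0.0699]
orientation: [0.001, 0.002, 1.0, -0.001]
contact_force: [0.2, -2.4, 5.2]
opening: 0.0411
gripper_force: 29.8
```

{"api": "step_arm", "payload": {
  "xyz": [
    [0,0,0],
    [0,0,0],
    [0,0,0]
  ],
  "twist": [
    [0,0,0],
    [0,0,0],
    [0,0,0]
  ],
  "hand": [1,1,1]
}}

```text
t: 9.1
eef_pos: [0.4802, 0.268, 0.0699]
orientation: [0.001, 0.002, 1.0, -0.001]
contact_force: [-0.4, -3.1, 5.3]
opening: 0.0412
gripper_force: 29.8
```

{"api": "step_arm", "payload": {
  "xyz": [
    [0,0,0.0004],
    [0,0,0.0004],
    [0,0,0.0004],
    [0,0,0.0004],
    [0,0,0.0004],
    [0,0,0.0004],
    [0,0,0.0004],
    [0,0,0.0004]
  ],
  "twist": [
    [0,0,-0.125],
    [0,0,-0.125],
    [0,0,-0.125],
    [0,0,-0.125],
    [0,0,-0.125],
    [0,0,-0.125],
    [0,0,-0.125],
    [0,0,-0.125]
  ],
  "hand": [1,1,1,1,1,1,1,1]
}}

```text
t: 9.9
eef_pos: [0.4799, 0.2667, 0.0731]
orientation: [0.001, 0.483, 0.875, -0.001]
contact_force: [-1.7, -6.6, 6.3]
opening: 0.0418
gripper_force: 30.4
```

```bash
cat > tilt.py <<'E'
from h import *
s,M=st()
c,im,d=grab("top"); P=cloud(c,d)
X=P[...,:2]-[.508,.1407]; u=np.array([-.2145,.9767]); w=np.array([.9767,.2145])
a=X@u; b=X@w
m=(abs(b)<.065)&(abs(b)>.03)&(a>-.165)&(a<.08)&(P[...,2]>.035)&(P[...,2]<.07)
def fit(a,z):
    A=np.c_[a,np.ones(len(a))]
    for _ in range(5):
        k=np.linalg.lstsq(A,z,rcond=None)[0]; r=z-A@k; g=abs(r)<2.5*r.std(); A,z=A[g],z[g]
    return k,len(z)
print("slope now",fit(a[m],P[...,2][m]))
P0=np.load("top0.npz")["P"]; print("slope start",fit(a[m],P0[...,2][m]))
E
python3 tilt.py
```

```text
t 9.9 p [0.4799 0.2667 0.0731] yang 32.20424255047775 z [ 0.0011 -0.0023 -1.    ] F [-1.71 -6.56  6.29] op 0.04178611043859843 gf 30.417937338352203 q [-0.6   0.85  0.01  1.92 -0.02  0.37 -0.01]
slope now (array([-0.01373018,  0.05621777]), 1850)
slope start (array([-0.02475672,  0.05437139]), 1842)
```

The board follows the knob. About 1.1 rad remains.

{"api": "step_arm", "payload": {
  "xyz": [
    [0,0,0.0004],
    [0,0,0.0004],
    [0,0,0.0004],
    [0,0,0.0004],
    [0,0,0.0004],
    [0,0,0.0004],
    [0,0,0.0004],
    [0,0,0.0004]
  ],
  "twist": [
    [0,0,-0.137],
    [0,0,-0.137],
    [0,0,-0.137],
    [0,0,-0.137],
    [0,0,-0.137],
    [0,0,-0.137],
    [0,0,-0.137],
    [0,0,-0.137]
  ],
  "hand": [1,1,1,1,1,1,1,1]
}}

```text
t: 10.75
eef_pos: [0.4789, 0.2661, 0.0767]
orientation: [0.001, 0.869, 0.495, -0.001]
contact_force: [-4.4, -8.5, 13.1]
opening: 0.0412
gripper_force: 30.9
```

{"api": "step_arm", "payload": {
  "xyz": [
    [0,0,0],
    [0,0,0],
    [0,0,0],
    [0,0,0],
    [0,0,0],
    [0,0,0],
    [0,0,0],
    [0,0,0]
  ],
  "twist": [
    [0,0,0],
    [0,0,0],
    [0,0,0],
    [0,0,0],
    [0,0,0],
    [0,0,0],
    [0,0,0],
    [0,0,0]
  ],
  "hand": [1,1,1,1,1,1,1,1]
}}

```text
t: 11.55
eef_pos: [0.4789, 0.2661, 0.0767]
orientation: [0.001, 0.868, 0.497, -0.001]
contact_force: [-4.6, -8.4, 12.8]
opening: 0.0409
gripper_force: 31.0
```

```bash
python3 tilt.py
python3 - <<'E'
from h import *
f,cx,cy,R,t=cam("top"); u=np.array([-.2145,.9767])
v=np.array([.5174,.0996])+.05*u; q=R@np.r_[v,.09]+t; px=(f*q[0]/q[2]+cx,f*q[1]/q[2]+cy); print(px)
c,im,d=grab("top"); x,y=map(int,px)
cr=im[y-20:y+20,x-35:x+35]; cv2.imwrite("pics/c4.png",cv2.resize(cr,None,fx=10,fy=10,interpolation=cv2.INTER_CUBIC)[:,:,::-1])
E
```

```text
t 11.55 p [0.4789 0.2661 0.0767] yang -30.359859979600014 z [-7.0e-04 -2.6e-03 -1.0e+00] F [-4.63 -8.44 12.83] op 0.04094249876674952 gf 30.96682369709015 q [-0.74  0.86  0.25  1.93 -0.48  0.41 -0.66]
slope now (array([-0.00068311,  0.05825153]), 1838)
slope start (array([-0.0247852 ,  0.05436173]), 1845)
(np.float64(258.86374652023557), np.float64(209.50560730847883))
```

View pics/c4.png

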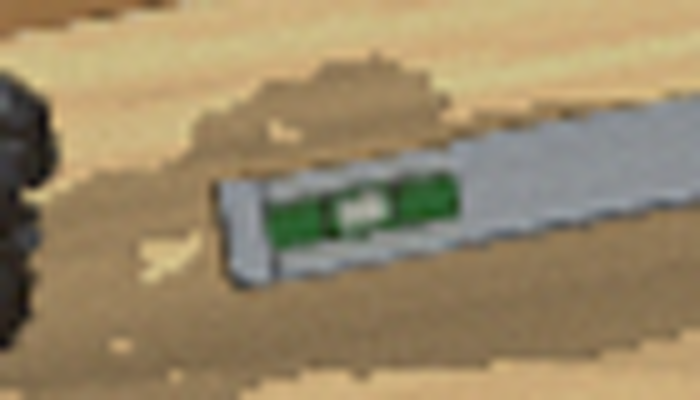

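The bubble at (362,210) sits mid-vial, which spans 268–458 in the crop. I'll release the knob, rise, and check from the wrist.

{"api": "step_arm", "payload": {
  "xyz": [
    [0,0,0.001],
    [0,0,0],
    [0,0,0],
    [0,0,0],
    [0,0,0],
    [0,0,0.03],
    [0,0,0.035],
    [0,0,0.035]
  ],
  "twist": [
    [0,0,0],
    [0,0,0],
    [0,0,0],
    [0,0,0],
    [0,0,0],
    [0,0,0],
    [0,0,0],
    [0,0,0]
  ],
  "hand": [1,0.5,0.2,0,0,0,0,0]
}}

```text
t: 12.45
eef_pos: [0.479, 0.2697, 0.1766]
orientation: [0.0, 0.867, 0.499, -0.0]
contact_force: [0.5, 0.9, -0.3]
opening: 0.0856
gripper_force: 0.0
```

{"api": "step_arm", "payload": {
  "xyz": [
    [0.006,-0.026,0],
    [0.006,-0.027,0],
    [0.006,-0.027,0],
    [0.006,-0.027,0],
    [0.006,-0.026,0],
    [0.006,-0.026,0],
    [0,0,0],
    [0,0,0]
  ],
  "twist": [
    [0,0,0.125],
    [0,0,0.125],
    [0,0,0.125],
    [0,0,0.125],
    [0,0,0.125],
    [0,0,0.122],
    [0,0,0],
    [0,0,0]
  ],
  "hand": [0,0.3,0.6,1,1,1,1,1]
}}

```text
t: 13.25
eef_pos: [0.5155, 0.1103, 0.1758]
orientation: [-0.0, 0.626, 0.78, 0.0]
contact_force: [-0.1, 0.2, 0.0]
opening: 0.0
gripper_force: 0.0
```

Run:
```python
from h import *
s,M=st()
c,im,d=grab("wrist","pics/w5.png"); P=cloud(c,d)
m=(P[...,2]>.083)&(P[...,2]<.105)&(abs(P[...,1]-.1)<.1); n,l,S,_=cv2.connectedComponentsWithStats(m.astype(np.uint8))
for i in range(1,n):
    if S[i,4]>400:
        q=P[l==i]; print(S[i],cv2.minAreaRect(q[:,:2].astype(np.float32)),np.median(q[:,2]))
i2=cv2.cvtColor(im,cv2.COLOR_RGB2HSV); g=(i2[...,0]>45)&(i2[...,0]<80)&(i2[...,1]>120)
v,u=np.where(g); print(u.min(),u.max(),v.min(),v.max())
cr=im[40:260,240:400]; cv2.imwrite("pics/c5.png",cv2.resize(cr,None,fx=2.7,fy=2.7)[:,:,::-1])
x=int(np.median(u)); print(x,[(r,im[r,x].tolist()) for r in range(v.min(),v.max()+1,2)])
```

```text
t 13.25 p [0.5155 0.1103 0.1758] yang 12.449469861449604 z [ 6.e-04  8.e-04 -1.e+00] F [-0.12  0.16  0.  ] op 8.248531400590708e-06 gf 0.0 q [-0.36  0.66  0.11  1.93 -0.12  0.55  0.04]
[ 297  100   45  147 4050] ((0.5094183683395386, 0.13503620028495789), (0.030202090740203857, 0.10779938101768494), 12.331686019897461) 0.09190189470902646
311 327 121 197
319 [(121, [47, 114, 68]), (123, [32, 127, 65]), (125, [36, 128, 67]), (127, [34, 126, 64]), (129, [31, 126, 63]), (131, [33, 126, 64]), (133, [37, 128, 66]), (135, [37, 127, 67]), (137, [34, 127, 65]), (139, [35, 129, 66]), (141, [36, 127, 65]), (143, [41, 131, 69]), (145, [31, 81, 48]), (147, [31, 101, 57]), (149, [48, 129, 71]), (151, [173, 183, 175]), (153, [197, 200, 204]), (155, [196, 200, 201]), (157, [195, 200, 201]), (159, [197, 201, 202]), (161, [197, 202, 202]), (163, [197, 200, 201]), (165, [195, 199, 200]), (167, [196, 200, 199]), (169, [187, 195, 185]), (171, [88, 141, 99]), (173, [31, 115, 60]), (175, [32, 64, 43]), (177, [35, 123, 64]), (179, [35, 128, 66]), (181, [36, 128, 67]), (183, [36, 127, 66]), (185, [35, 126, 64]), (187, [36, 128, 66]), (189, [32, 126, 63]), (191, [37, 128, 66]), (193, [34, 126, 65]), (195, [32, 126, 64]), (197, [62, 129, 83])]
```

View pics/c5.png

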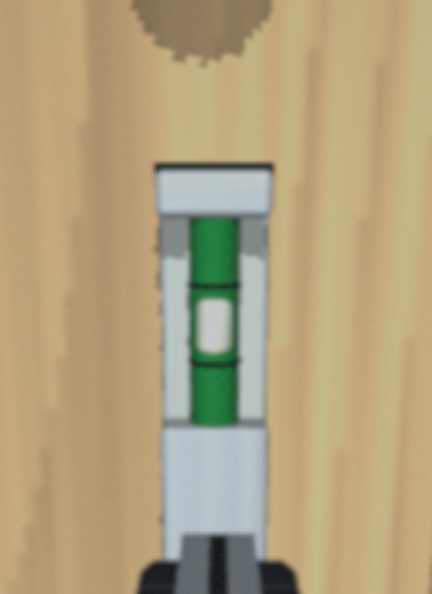

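The lines are at rows 145.5 and 175 (middle 160.3) and the bubble spans 150.5–170.5 (middle 160.5), so it is centred. Next I press with the jaws shut on the middle.

{"api": "step_arm", "payload": {
  "xyz": [
    [0.0015,-0.01,-0.03],
    [0,0,-0.025],
    [0,0,-0.01],
    [0,0,-0.003],
    [0,0,0],
    [0,0,0]
  ],
  "twist": [
    [0,0,0],
    [0,0,0],
    [0,0,0],
    [0,0,0],
    [0,0,0],
    [0,0,0]
  ],
  "hand": [1,1,1,1,1,1]
}}

```text
t: 13.9
eef_pos: [0.5175, 0.1011, 0.1086]
orientation: [0.001, 0.625, 0.781, 0.001]
contact_force: [-0.1, -0.8, 0.6]
opening: -0.0001
gripper_force: 0.0
```

{"api": "step_arm", "payload": {
  "xyz": [
    [0,0,-0.002],
    [0,0,0]
  ],
  "twist": [
    [0,0,0],
    [0,0,0]
  ],
  "hand": [1,1]
}}

```text
t: 14.1
eef_pos: [0.5172, 0.1006, 0.1062]
orientation: [0.0, 0.625, 0.78, 0.001]
contact_force: [0.4, -0.1, -0.8]
opening: 0.0003
gripper_force: 0.0
```

{"api": "step_arm", "payload": {
  "xyz": [
    [0,0,-0.002],
    [0,0,0]
  ],
  "twist": [
    [0,0,0],
    [0,0,0]
  ],
  "hand": [1,1]
}}

```text
t: 14.3
eef_pos: [0.5168, 0.1004, 0.1037]
orientation: [0.0, 0.625, 0.78, 0.0]
contact_force: [-0.2, -0.3, -1.4]
opening: -0.0
gripper_force: 0.0
```

{"api": "step_arm", "payload": {
  "xyz": [
    [0,0,-0.001],
    [0,0,0]
  ],
  "twist": [
    [0,0,0],
    [0,0,0]
  ],
  "hand": [1,1]
}}

```text
t: 14.5
eef_pos: [0.5168, 0.1004, 0.1026]
orientation: [0.0, 0.625, 0.78, 0.0]
contact_force: [0.8, 0.6, -0.1]
opening: 0.0003
gripper_force: 0.0
```

{"api": "step_arm", "payload": {
  "xyz": [
    [0,0,-0.001],
    [0,0,0]
  ],
  "twist": [
    [0,0,0],
    [0,0,0]
  ],
  "hand": [1,1]
}}

```text
t: 14.7
eef_pos: [0.5169, 0.1004, 0.1021]
orientation: [0.0, 0.625, 0.78, 0.0]
contact_force: [-1.2, -0.9, 3.5]
opening: 0.0
gripper_force: 2.1
```

{"api": "step_arm", "payload": {
  "xyz": [
    [0,0,-0.0006],
    [0,0,0],
    [0,0,0]
  ],
  "twist": [
    [0,0,0],
    [0,0,0],
    [0,0,0]
  ],
  "hand": [1,1,1]
}}

```text
t: 15.0
eef_pos: [0.517, 0.1004, 0.102]
orientation: [0.0, 0.625, 0.78, 0.0]
contact_force: [-1.2, -0.4, 10.5]
opening: 0.0002
gripper_force: 5.1
```

{"api": "step_arm", "payload": {
  "xyz": [
    [0,0,-0.0002],
    [0,0,0],
    [0,0,0],
    [0,0,0],
    [0,0,0],
    [0,0,0],
    [0,0,0],
    [0,0,0]
  ],
  "twist": [
    [0,0,0],
    [0,0,0],
    [0,0,0],
    [0,0,0],
    [0,0,0],
    [0,0,0],
    [0,0,0],
    [0,0,0]
  ],
  "hand": [1,1,1,1,1,1,1,1]
}}

```text
t: 15.8
eef_pos: [0.517, 0.1005, 0.102]
orientation: [0.0, 0.625, 0.78, 0.001]
contact_force: [-2.6, 0.7, 12.6]
opening: -0.0003
gripper_force: 6.0
```

Run:
```python
from h import *
st()
c,im,d=grab("wrist","pics/w6.png")
i2=cv2.cvtColor(im,cv2.COLOR_RGB2HSV); g=(i2[...,0]>45)&(i2[...,0]<80)&(i2[...,1]>120)
v,u=np.where(g); x=int(np.median(u)); r=im[v.min():v.max()+1,x].astype(int)
w=np.where(r[:,0]>140)[0]+v.min(); k=np.where(r[:,1]<100)[0]+v.min()
print(x,v.min(),v.max(),"bubble",w.min(),w.max(),"dark",k)
st()
```

```text
t 15.8 p [0.517  0.1005 0.102 ] yang 12.59613334363338 z [ 1.1e-03  5.0e-04 -1.0e+00] F [-2.57  0.71 12.63] op -0.0002769140464974873 gf 5.989223599908655 q [-0.32  0.78  0.07  1.98 -0.14  0.38  0.07]
320 100 215 bubble 147 175 dark [100 137 138 139 140 181 182 183 184]
t 15.85 p [0.5169 0.1004 0.102 ] yang 12.596557062878547 z [ 1.1e-03  4.0e-04 -1.0e+00] F [-2.54 -0.02 11.43] op 6.761358536195727e-05 gf 5.98820645478213 q [-0.32  0.78  0.07  1.98 -0.14  0.38  0.07]
```

The bubble middle is at row 161 and the lines' middle at 160.5, so it is still centred, with a steady push of about 12 N. I'm handing in.

```bash
python3 -c "from workcell import manip; print(manip.finish_job())"
```

```text
the job is handed in; nothing more can be done
None
```

I laid the level lengthwise on the board and turned the knob until the bubble was centred. I handed the job in at about 16 s while pressing with about 12 N, the bubble still centred; no verdict came back.

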